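# Press the sample jar lids home, shortest to tallest

## Robot

A 6-joint arm with a two-finger parallel gripper is mounted at the origin on the work surface. World frame = base frame: x ahead of the robot, y to its left, z up, the work surface at z = 0. Lengths are in mm, angles in degrees, forces in N, time in s.
With the tool pointing down it reaches from about 275 to 775 mm from the base axis. Payload 14.6 kg.
Tool frame: the origin (TCP) lies midway between the tips of the shut fingers; the grasp point (between the pads) lies 19 mm behind it; z points along the fingers, y is the direction in which the jaws open and shut (so a half turn about z gives the same grasp; the last joint's range is limited). The gripper opens to 85 mm and grips with 20 to 120 N. Pads are 22 mm wide; open, the fingers measure 114 mm over their backs; the gripper's body (76 mm by 85 mm) begins 54 mm behind the grasp point. The pads swing forward as they close: fully open they stand 13 mm farther back than shut.
Start: joints at [-74.502, 15.075, -2.767, 72.158, 0, 81.102], TCP at [216.845, -478.128, 231.278] pointing down, gripper open.
Joint ranges: [-151.79, 151.79], [-50.71, 97.33], [-67.44, 78.34], [-121.81, 120.89], [-77.56, 73.72], [-180, 180]. Speed limits (degrees/s): [108.29, 108.29, 147.25, 159.86, 180, 180].

## Interface

Orientations are given as [roll, pitch, yaw] about the fixed x, y, z axes, in that order (R = Rz(yaw) Ry(pitch) Rx(roll)).
In Python, from cell import sensors, viewer, ticket gives the robot as it stands. The module is installed in compiled form; this text tells all that it offers.
- The arm moves only by the tool servo_tool, never from a script. Its argument "increments" is a list of rows, each a list of 3 entries, a list of its own where there are three numbers: the finger opening in mm, from 0 to 85.4, then the shift along the tool's x, y, z in mm, then the turn, a rotation vector about the tool's x, y, z in degrees. A call has 1 to 20 rows; each row shifts and turns the commanded pose from where the row before left it, along the tool's axes as they then stand; what a row does not reach is not made up. A row lasts 1/12 s, in which the tool goes at most 41.7 mm and 7.16 degrees, less where a joint would pass 70% of its speed; a pose out of reach is approached as far as the arm can. A call is refused whole if a number of a shift passes 41.7 or a number of a turn 7.16, either way. A call with a gripper value outside its range is refused whole. The fingers move at their own pace and stop on an object; "grip_force" is the grip in N (left out, the last holds). Time passes only in rows, so rows that do not move let the fingers close. It gives the time, the measured TCP pose, the force and the opening at its end, in the units of the state.
- sensors.observe(): the state, without advancing time (a new reading comes with each control period).
- viewer.get_image(name): name is "side" or "top"; returns a dict with "img" (480x640x3 uint8, blue, green, red), "fx", "fy", "cx", "cy" (pixels), "pose" (4x4, takes a point from camera to world coordinates). Camera axes: x right, y up, looking along -z (the intrinsics and any distortion apply to the point x, -y, -z); pixel columns grow to the right and rows downward; lengths in mm; the calibration is good to about 2 mm. A picture is of the moment at which its call begins. There is no depth.
- ticket.sign_off(): hands the job in, once; it reports no verdict.
The state is a dict: "time_s": time; "qpos": joint angles; "joint_velocities": joint speeds; "effort": joint torques, N m; "tcp_pos": TCP position; "ee_rot": TCP orientation; "force": force on the tool from outside, world axes, zero at the start; "ft_torque": the same for the moment, N m; "grip_width": opening from 0.0 (shut) to 1.0 (fully open).
Only numpy, scipy, OpenCV 4.12 (cv2) and the standard library are available. Lean on these libraries where they do the work, as an engineer would, in place of code of your own. Each camera call takes 0.05 s, during which the arm holds its last target.

## Task

Three brown glass sample jars stand on the lab bench with their white push-in lids standing a little proud. With the fingertips, press each lid down lightly on the rubber pad at its middle until the lid sits home on the rim: first the shortest jar, then the middle one, then the tallest. Do not lift, tip or shift the jars, and leave the other things on the bench alone.

Things in the scene. Friction and masses are not known exactly. Their poses are not given: they have to be found in the camera images.
- jar_small: The shortest sample jar: loose, round, brown (amber) glass, 56 mm across and 50 mm tall to its rim without the lid, 0.1 to 0.6 kg, standing on the bench. Origin at the centre of its underside, z up. All three jars have the same brown glass and white lid; only size differs.
- pad_small_top (a point): Centre of the top of the black rubber press pad in the middle of the shortest jar's lid: a round pad 32 mm across, 10 mm high above the lid, springy (about 2 N per mm, it yields up to 8 mm and springs back). The lid is a white disc 52 mm across and 6 mm thick that starts 6 to 8 mm proud of the rim, so the pad's top starts 72 to 74 mm above the bench; with the lid fully home and the pad let go it is 66 mm above the bench.
- lid_small (a joint): How far that lid has been pushed down, in m: 0 is 8 mm proud of the rim, 0.008 is fully home on the rim (a firm stop); it starts at 0 to 0.002. Moving it down takes a steady push of about 4 N on the pad, a little more if fast (0.4 N per 10 mm/s), and it stays where it is left. About 8 N on the pad seats it surely.
- jar_middle: The middle sample jar: loose, round, brown (amber) glass, 64 mm across and 80 mm tall to its rim without the lid, 0.1 to 0.6 kg, standing on the bench. Origin at the centre of its underside, z up. All three jars have the same brown glass and white lid; only size differs.
- pad_middle_top (a point): Centre of the top of the black rubber press pad in the middle of the middle jar's lid: a round pad 32 mm across, 10 mm high above the lid, springy (about 2 N per mm, it yields up to 8 mm and springs back). The lid is a white disc 60 mm across and 6 mm thick that starts 6 to 8 mm proud of the rim, so the pad's top starts 102 to 104 mm above the bench; with the lid fully home and the pad let go it is 96 mm above the bench.
- lid_middle (a joint): How far that lid has been pushed down, in m: 0 is 8 mm proud of the rim, 0.008 is fully home on the rim (a firm stop); it starts at 0 to 0.002. Moving it down takes a steady push of about 4 N on the pad, a little more if fast (0.4 N per 10 mm/s), and it stays where it is left. About 8 N on the pad seats it surely.
- jar_tall: The tallest sample jar: loose, round, brown (amber) glass, 72 mm across and 110 mm tall to its rim without the lid, 0.1 to 0.6 kg, standing on the bench. Origin at the centre of its underside, z up. All three jars have the same brown glass and white lid; only size differs.
- pad_tall_top (a point): Centre of the top of the black rubber press pad in the middle of the tallest jar's lid: a round pad 32 mm across, 10 mm high above the lid, springy (about 2 N per mm, it yields up to 8 mm and springs back). The lid is a white disc 68 mm across and 6 mm thick that starts 6 to 8 mm proud of the rim, so the pad's top starts 132 to 134 mm above the bench; with the lid fully home and the pad let go it is 126 mm above the bench.
- lid_tall (a joint): How far that lid has been pushed down, in m: 0 is 8 mm proud of the rim, 0.008 is fully home on the rim (a firm stop); it starts at 0 to 0.002. Moving it down takes a steady push of about 4 N on the pad, a little more if fast (0.4 N per 10 mm/s), and it stays where it is left. About 8 N on the pad seats it surely.
- flask: Bystander: clear glass conical flask, closed, 72 mm across the foot, 120 mm tall, loose. Origin at the centre of its underside.
- beaker: Bystander: white beaker, 66 mm across, 85 mm tall, loose. Origin at the centre of its underside.
- tip_box: Bystander: grey plastic box of pipette tips, 120 x 80 x 55 mm (its x, y, z), loose. Origin at the centre of its underside.
- spatula: Bystander: thin steel laboratory spatula, 170 mm long along its y, 6 mm high, lying loose on a green paper towel to the left of the jars (+y). Origin at bench level under its middle.
Not all that is in view belongs to the job. Leave any green look-alike of the jar_middle alone.

How it is judged (in metres and radians):
On the way, in this order (a step that is already met when the one before it is completed fails the run):
1. the shortest jar's lid is pressed home (value of joint lid_small above 0.006 m), for 0.2 s.
2. the middle jar's lid is pressed home (value of joint lid_middle above 0.006 m), for 0.2 s.
3. the tallest jar's lid is pressed home (value of joint lid_tall above 0.006 m), for 0.2 s.
At the end, for the whole second after the job is handed in: All three lids are home (pushed down more than 6 of 8 mm); every jar stands upright (within 0.06 rad) and at rest on the bench, within 30 mm of where it began; flask, beaker, tip box and spatula are within 20 mm of where they began (value of joint each of lid_small, lid_middle, lid_tall above 0.006 m and distance of each of jar_small, jar_middle, jar_tall from where it was at the start of the episode below 0.03 m and height (world z) of each of jar_small, jar_middle, jar_tall below 0.005 m and angle between each of jar_small, jar_middle, jar_tall's own z axis and vertical below 0.06 rad and linear speed of each of jar_small, jar_middle, jar_tall below 0.02 m/s and distance of each of flask, beaker, tip_box, spatula from where it was at the start of the episode below 0.02 m); the robot touches nothing.
It fails at once if a jar or its lid is pushed harder than 30 N (contact force between any of the fingers, the arm and jar_small above 30 N or contact force between any of the fingers, the arm and jar_middle above 30 N or contact force between any of the fingers, the arm and jar_tall above 30 N).
It fails at once if a jar is lifted, tipped or shifted more than 30 mm (height (world z) of any of jar_small, jar_middle, jar_tall above 0.012 m or angle between any of jar_small, jar_middle, jar_tall's own z axis and vertical above 0.3 rad or distance of any of jar_small, jar_middle, jar_tall from where it was at the start of the episode above 0.03 m).
It fails at once if flask, beaker, tip box or spatula is moved more than 20 mm (distance of any of flask, beaker, tip_box, spatula from where it was at the start of the episode above 0.02 m).
It also fails if it takes over 50 s, if anything falls off the work surface, if the arm or the gripper's body presses on something with over 40 N, if the wrist force passes 120 N, or if a joint passes its speed limit or range.

## Working session

There is one attempt and no reset: what is moved stays moved. The work goes in short steps, Python scripts to look and compute and a tool call to move; the robot and the scene stay as the last step left them, time stands still between calls to the robot, and variables do not carry over. Pictures are saved under pics/ and viewed, and the job is handed in when it is done.

Besides the shell and the picture viewer there is one more tool, called after "Request:" as name(argument=value, ...) on one line, values as JSON. servo_tool: Moves the arm, as the interface text tells. Its arguments: {"type":"object","properties":{"increments":{"type":"array"},"grip_force":{"type":"number"}},"required":["increments"]}

```bash
mkdir -p pics
python3 - <<'E'
from cell import sensors, viewer
import cv2,json
s=sensors.observe(); print(s)
for n in("side","top"):
    d=viewer.get_image(n); cv2.imwrite(f"pics/{n}0.png",d["img"]); print(n,{k:v for k,v in d.items() if k!="img"})
E
```

```text
{'time_s': 0.0, 'qpos': array([-7.45033708e+01,  1.50981283e+01, -2.80596747e+00,  7.21587383e+01,
       -3.29513560e-04,  8.11043491e+01]), 'joint_velocities': array([-0.04231691,  0.02501132,  0.06610407, -0.06173128, -0.01458353,
        0.01258644]), 'effort': array([-1.51355431e-03, -6.37614584e+01,  3.84562147e+01,  1.38544207e-02,
       -1.20277609e-04, -6.77322220e-06]), 'tcp_pos': array([ 216.74873072, -477.84236341,  230.81737047]), 'ee_rot': array([-1.79937871e+02, -9.39081712e-03,  2.43922751e+01]), 'force': array([ 0.97496023, -0.20274001,  0.48533488]), 'ft_torque': array([-0.0050925 ,  0.04486581, -0.02069171]), 'grip_width': 0.9998262137545404}
side {'fx': 517.170287553489, 'fy': 517.170287553489, 'cx': 322.2480128881341, 'cy': 229.62412881660637, 'pose': array([[-9.69745966e-01,  1.47074131e-01, -1.94838295e-01,
         3.55711507e+02],
       [-2.44104626e-01, -5.92021223e-01,  7.68064973e-01,
         8.31351278e+02],
       [-2.38591755e-03,  7.92388839e-01,  6.10011668e-01,
         7.95999863e+02],
       [ 0.00000000e+00,  0.00000000e+00,  0.00000000e+00,
         1.00000000e+00]])}
top {'fx': 461.4139279661307, 'fy': 461.4139279661307, 'cx': 315.07888988666764, 'cy': 237.14051953158332, 'pose': array([[ 2.44774669e-02,  9.88468293e-01, -1.49436564e-01,
         4.56966313e+02],
       [-9.99629055e-01,  2.24151185e-02, -1.54697960e-02,
        -3.55885634e+01],
       [-1.19417645e-02,  1.49759793e-01,  9.88650291e-01,
         1.08758076e+03],
       [ 0.00000000e+00,  0.00000000e+00,  0.00000000e+00,
         1.00000000e+00]])}
```

View pics/side0.png

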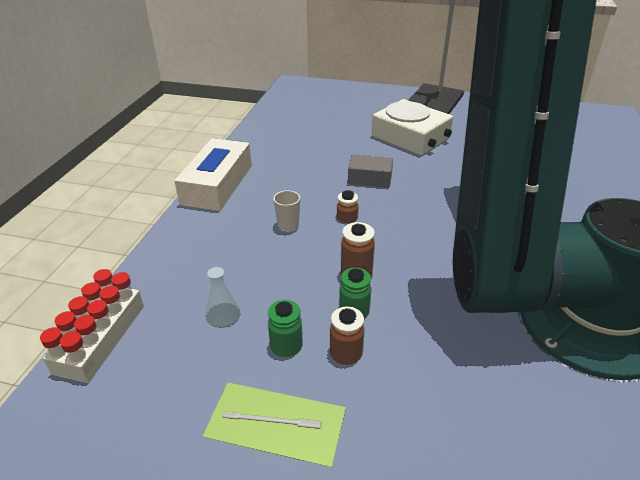

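View pics/top0.png

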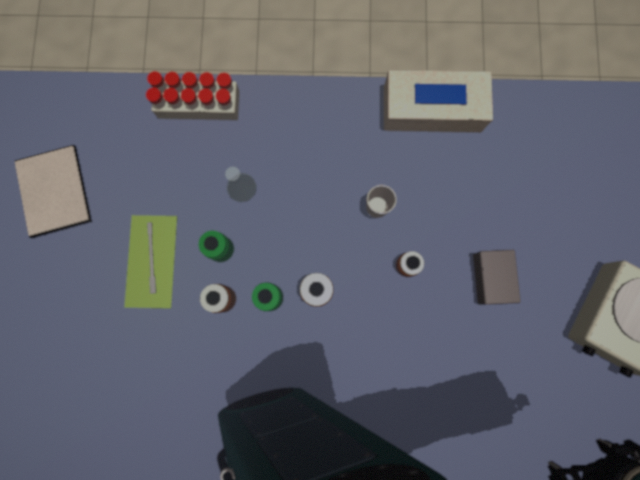

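Brown jars with white lids: top view (411,264), (316,290), (215,298); side view (347,203), (358,245), (347,330). The two green look-alikes, at top (214,245) and (266,296), are to be left alone. I'll enlarge the view and triangulate to confirm which jar is which size.

```bash
cat > h.py <<'E'
import numpy as np, cv2
from scipy.optimize import least_squares
def ray(d,u,v):
    T=d["pose"]; c=np.array([(u-d["cx"])/d["fx"],-(v-d["cy"])/d["fy"],-1.0]); return T[:3,3],T[:3,:3]@c
def proj(d,P):
    T=d["pose"]; c=T[:3,:3].T@(np.array(P)-T[:3,3]); return np.array([d["cx"]+d["fx"]*c[0]/-c[2],d["cy"]-d["fy"]*c[1]/-c[2]])
def atz(d,u,v,z):
    o,r=ray(d,u,v); return o+r*(z-o[2])/r[2]
def dark(img,u,v,r=16):
    g=img[v-r:v+r+1,u-r:u+r+1].max(2); m=(g<50).astype(np.uint8)
    n,l,st,c=cv2.connectedComponentsWithStats(m)
    k=min(range(1,n),key=lambda i:np.hypot(*(c[i]-r))-0.05*st[i,4])
    return c[k]+[u-r,v-r],st[k]
E
python3 - <<'E'
from h import *
from cell import viewer
s=viewer.get_image("side");t=viewer.get_image("top")
for n,ps,pt in(("a",(348,196),(413,263)),("b",(359,230),(316,290)),("c",(348,317),(214,298))):
    cs,ss=dark(s["img"],*ps);ct,st=dark(t["img"],*pt)
    f=lambda P:np.r_[proj(s,P)-cs,proj(t,P)-ct]
    r=least_squares(f,[450,0,100]); print(n,cs,ss[2:],ct,st[2:],r.x.round(1),r.fun.round(1))
    for z in(73,103,133): print('   ',z,atz(s,*cs,z).round(1)[:2],atz(t,*ct,z).round(1)[:2])
a=cv2.resize(t["img"][215:335,180:450],None,fx=2.9,fy=2.9,interpolation=cv2.INTER_CUBIC)
b=cv2.resize(s["img"][180:370,240:400],None,fx=3,fy=3,interpolation=cv2.INTER_CUBIC)
cv2.imwrite("pics/ct.png",a);cv2.imwrite("pics/cs.png",b)
E
```

```text
a [347.28947368 194.97368421] [11  9 76] [412.58947368 262.16842105] [11 11 95] [ 560.4 -236.    70.5] [ 0.3  0.  -0.  -0.3]
    73 [ 560.4 -232.4] [ 559.5 -235.6]
    103 [ 551.9 -188.2] [ 556.5 -229.7]
    133 [ 543.5 -144.1] [ 553.4 -223.8]
b [358.04424779 229.42477876] [ 13  10 113] [315.93103448 288.59770115] [11 10 87] [494.7 -25.  130.9] [ 0.2  0.  -0.  -0.2]
    73 [507.2 -99.5] [496.6 -24.4]
    103 [500.9 -60.9] [495.4 -24.7]
    133 [494.6 -22.2] [494.2 -25. ]
c [347.01621622 315.91351351] [ 17  15 185] [212.5505618  297.46067416] [10 10 89] [471.5 194.5 101.7] [ 0.  0. -0. -0.]
    73 [476.3 168.1] [471.9 201.2]
    103 [471.3 195.6] [471.4 194.2]
    133 [466.3 223.2] [471.  187.2]
```

View pics/ct.png

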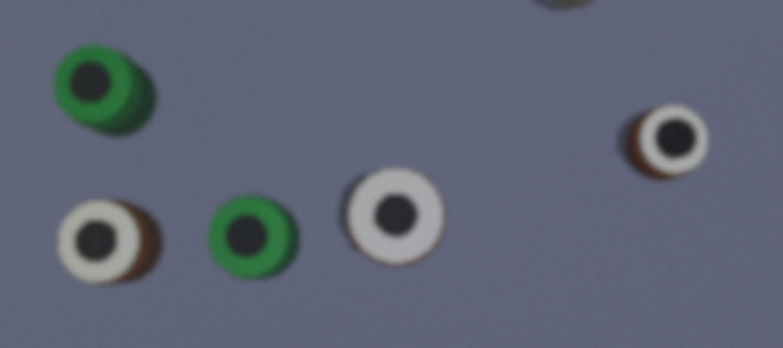

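View pics/cs.png

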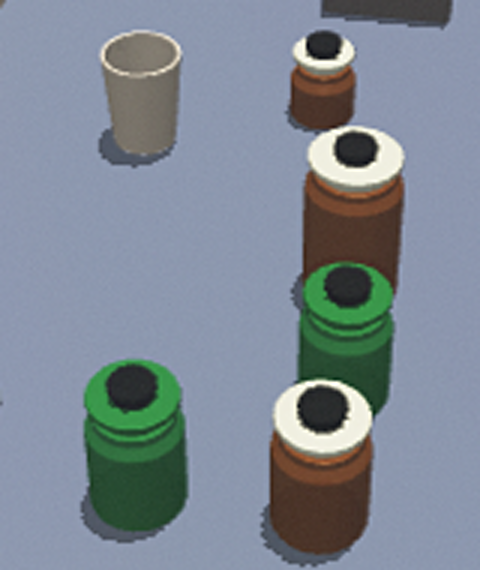

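Confirmed by triangulation and lid size:
- Small jar: pad at (560,-236), height about 71.
- Tall jar: (494.5,-25), height about 131.
- Middle jar: (471.5,194.5), height about 102.

I'll close the gripper and yaw to 90°, so that tool x is world +y, tool y is +x and tool z is down.

Request:
servo_tool(increments=[[0, [0, 0, 0], [0, 0, -6.56]], [0, [0, 0, 0], [0, 0, -6.56]], [0, [0, 0, 0], [0, 0, -6.56]], [0, [0, 0, 0], [0, 0, -6.56]], [0, [0, 0, 0], [0, 0, -6.56]], [0, [0, 0, 0], [0, 0, -6.56]], [0, [0, 0, 0], [0, 0, -6.56]], [0, [0, 0, 0], [0, 0, -6.56]], [0, [0, 0, 0], [0, 0, -6.56]], [0, [0, 0, 0], [0, 0, -6.56]], [0, [0, 0, 0], [0, 0, 0]], [0, [0, 0, 0], [0, 0, 0]]], grip_force=20)

```text
time_s: 1.2
tcp_pos: [216.8, -478.1, 231.2]
ee_rot: [-180.0, -0.0, 89.8]
force: [-0.9, 0.9, 0.6]
grip_width: -0.002
```

Request:
servo_tool(increments=[[0, [13.4, 19.1, 0], [0, 0, 0]], [0, [13.4, 19.1, 0], [0, 0, 0]], [0, [13.4, 19.1, 0], [0, 0, 0]], [0, [13.4, 19.1, 0], [0, 0, 0]], [0, [13.4, 19.1, 0], [0, 0, 0]], [0, [13.4, 19.1, 0], [0, 0, 0]], [0, [13.4, 19.1, 0], [0, 0, 0]], [0, [13.4, 19.1, 0], [0, 0, 0]], [0, [13.4, 19.1, 0], [0, 0, 0]], [0, [13.4, 19.1, 0], [0, 0, 0]], [0, [13.4, 19.1, 0], [0, 0, 0]], [0, [13.4, 19.1, 0], [0, 0, 0]], [0, [13.4, 19.1, 0], [0, 0, 0]], [0, [13.4, 19.1, 0], [0, 0, 0]], [0, [13.4, 19.1, 0], [0, 0, 0]], [0, [13.4, 19.1, 0], [0, 0, 0]], [0, [13.4, 19.1, 0], [0, 0, 0]], [0, [13.4, 19.1, 0], [0, 0, 0]], [0, [0, 0, 0], [0, 0, 0]], [0, [0, 0, 0], [0, 0, 0]]])

```text
time_s: 2.87
tcp_pos: [561.2, -236.3, 230.8]
ee_rot: [-180.0, -0.0, 89.9]
force: [-1.1, 1.0, 0.2]
grip_width: 0.001
```

Request:
servo_tool(increments=[[0, [0, 0, 17], [0, 0, 0]], [0, [0, 0, 17], [0, 0, 0]], [0, [0, 0, 17], [0, 0, 0]], [0, [0, 0, 17], [0, 0, 0]], [0, [0, 0, 17], [0, 0, 0]], [0, [0, 0, 17], [0, 0, 0]], [0, [0, 0, 17], [0, 0, 0]], [0, [0, 0, 17], [0, 0, 0]], [0, [0, 0, 0], [0, 0, 0]], [0, [0, 0, 0], [0, 0, 0]], [0, [0, 0, 0], [0, 0, 0]]])

```text
time_s: 3.78
tcp_pos: [560.7, -237.5, 96.3]
ee_rot: [180.0, 0.0, 89.9]
force: [-0.3, -0.2, -0.3]
grip_width: 0.001
```

Run:
```python
from h import *
from cell import viewer,sensors
s=viewer.get_image("side");t=viewer.get_image("top")
q=sensors.observe();print(q["tcp_pos"],q["force"])
print(proj(s,q["tcp_pos"]),proj(t,q["tcp_pos"]))
b=cv2.resize(s["img"][110:240,280:430],None,fx=4,fy=4,interpolation=cv2.INTER_CUBIC)
cv2.imwrite("pics/s1.png",b)
```

```text
[ 561.03789067 -237.44668621   96.51048058] [0.76159105 0.90939096 0.6124535 ]
[347.73403477 185.97192518] [415.59969569 260.42658095]
```

View pics/s1.png

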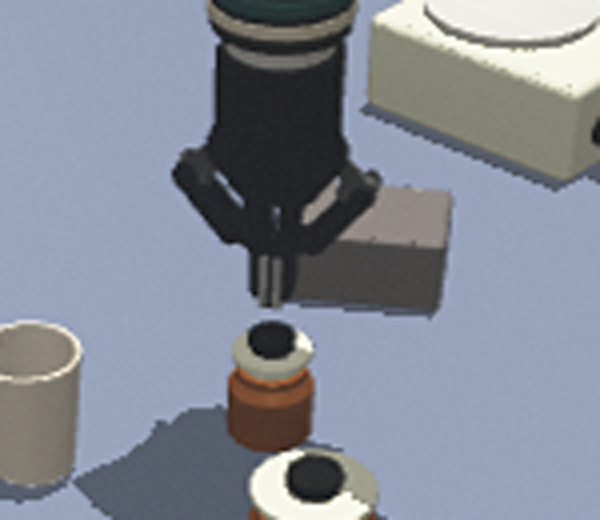

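The fingertips are centred over the small pad, about 24 mm above it. I'll go down slowly.

Request:
servo_tool(increments=[[0, [0.5, 0, 5], [0, 0, 0]], [0, [0.5, 0, 5], [0, 0, 0]], [0, [0, 0, 5], [0, 0, 0]], [0, [0, 0, 5], [0, 0, 0]], [0, [0, 0, 2], [0, 0, 0]], [0, [0, 0, 2], [0, 0, 0]], [0, [0, 0, 2], [0, 0, 0]], [0, [0, 0, 2], [0, 0, 0]], [0, [0, 0, 0], [0, 0, 0]]])

```text
time_s: 4.63
tcp_pos: [560.5, -235.8, 67.1]
ee_rot: [-180.0, -0.0, 90.0]
force: [-0.6, 0.8, 3.0]
grip_width: -0.001
```

Request:
servo_tool(increments=[[0, [0, 0, 1], [0, 0, 0]], [0, [0, 0, 1], [0, 0, 0]], [0, [0, 0, 1], [0, 0, 0]], [0, [0, 0, 1], [0, 0, 0]], [0, [0, 0, 0], [0, 0, 0]], [0, [0, 0, 0], [0, 0, 0]]])

```text
time_s: 5.13
tcp_pos: [560.7, -235.9, 63.3]
ee_rot: [180.0, -0.0, 90.0]
force: [-2.6, 1.6, 5.9]
grip_width: -0.004
```

```bash
python3 -c "
from cell import sensors
q=sensors.observe();print(q['tcp_pos'],q['force'])"
```

```text
[ 560.65312307 -235.8916863    63.34744408] [-2.58546811  1.64179192  5.86531889]
```

Force is rising, but it hasn't reached 8 N at the stop yet. I'll go 2 mm further.

Request:
servo_tool(increments=[[0, [0, 0, 1], [0, 0, 0]], [0, [0, 0, 1], [0, 0, 0]], [0, [0, 0, 0], [0, 0, 0]], [0, [0, 0, 0], [0, 0, 0]]])

```text
time_s: 5.47
tcp_pos: [560.7, -235.9, 61.6]
ee_rot: [180.0, 0.0, 90.0]
force: [-4.0, 2.9, 10.2]
grip_width: 0.005
```

10 N at 61.6 mm agrees with the lid being home (66 − 4.4 mm of pad yield at 2 N/mm). I'll hold, then rise.

Request:
servo_tool(increments=[[0, [0, 0, 0], [0, 0, 0]], [0, [0, 0, 0], [0, 0, 0]], [0, [0, 0, -2], [0, 0, 0]], [0, [0, 0, -2], [0, 0, 0]], [0, [0, 0, -4], [0, 0, 0]], [0, [0, 0, -8], [0, 0, 0]], [0, [0, 0, -18], [0, 0, 0]], [0, [0, 0, -18], [0, 0, 0]], [0, [0, 0, -18], [0, 0, 0]], [0, [0, 0, -18], [0, 0, 0]], [0, [0, 0, -18], [0, 0, 0]], [0, [0, 0, -18], [0, 0, 0]], [0, [0, 0, -18], [0, 0, 0]], [0, [0, 0, -18], [0, 0, 0]], [0, [0, 0, 0], [0, 0, 0]], [0, [0, 0, 0], [0, 0, 0]]])

```text
time_s: 6.8
tcp_pos: [561.1, -236.2, 222.2]
ee_rot: [179.9, 0.1, 90.0]
force: [0.5, -0.4, -0.4]
grip_width: 0.004
```

Run:
```python
from h import *
from cell import viewer,sensors
s=viewer.get_image("side")
q=sensors.observe();print(q["tcp_pos"],q["force"])
c,st=dark(s["img"],348,198,9);print(c,st)
for z in (66,73): print(z,proj(s,[560.4,-236,z]))
b=cv2.resize(s["img"][110:240,280:430],None,fx=4,fy=4,interpolation=cv2.INTER_CUBIC)
cv2.imwrite("pics/s2.png",b)
```

```text
[ 560.72962916 -236.00546113  221.29178796] [-0.4749963  -0.19091252 -0.77145959]
[347.32876712 197.4109589 ] [ 3  5 11  8 73]
66 [347.52872733 196.51087463]
73 [347.60508015 194.19676518]
```

View pics/s2.png

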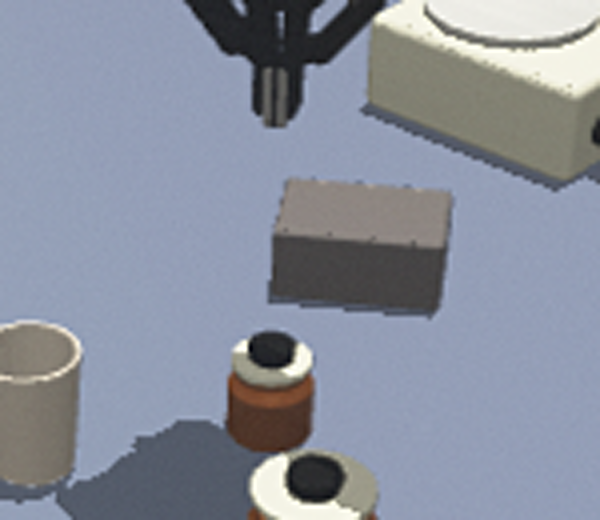

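The small lid is home: its pad dropped 2.4 px, about 7 mm, and the jar hasn't moved. Next is the middle jar, passing high over the tall one.

Request:
servo_tool(increments=[[0, [21.5, -4.5, 0], [0, 0, 0]], [0, [21.5, -4.5, 0], [0, 0, 0]], [0, [21.5, -4.5, 0], [0, 0, 0]], [0, [21.5, -4.5, 0], [0, 0, 0]], [0, [21.5, -4.5, 0], [0, 0, 0]], [0, [21.5, -4.5, 0], [0, 0, 0]], [0, [21.5, -4.5, 0], [0, 0, 0]], [0, [21.5, -4.5, 0], [0, 0, 0]], [0, [21.5, -4.5, 0], [0, 0, 0]], [0, [21.5, -4.5, 0], [0, 0, 0]], [0, [21.5, -4.5, 0], [0, 0, 0]], [0, [21.5, -4.5, 0], [0, 0, 0]], [0, [21.5, -4.5, 0], [0, 0, 0]], [0, [21.5, -4.5, 0], [0, 0, 0]], [0, [21.5, -4.5, 0], [0, 0, 0]], [0, [21.5, -4.5, 0], [0, 0, 0]], [0, [21.5, -4.5, 0], [0, 0, 0]], [0, [21.5, -4.5, 0], [0, 0, 0]], [0, [21.5, -4.5, 0], [0, 0, 0]], [0, [21.5, -4.5, 0], [0, 0, 0]]])

```text
time_s: 8.52
tcp_pos: [469.9, 195.0, 220.4]
ee_rot: [-179.9, 0.0, 90.0]
force: [1.0, 0.5, 0.2]
grip_width: 0.0
```

Request:
servo_tool(increments=[[0, [0, 0, 0], [0, 0, 0]], [0, [0, 0, 0], [0, 0, 0]], [0, [0, 0, 0], [0, 0, 0]]])

```text
time_s: 8.77
tcp_pos: [470.5, 193.7, 220.7]
ee_rot: [-179.9, 0.0, 90.0]
force: [-0.1, 0.2, -0.6]
grip_width: 0.001
```

Going down to about z 125, with a correction of +1 in x and +1 in y.

Request:
servo_tool(increments=[[0, [1, 1, 16], [0, 0, 0]], [0, [0, 0, 16], [0, 0, 0]], [0, [0, 0, 16], [0, 0, 0]], [0, [0, 0, 16], [0, 0, 0]], [0, [0, 0, 16], [0, 0, 0]], [0, [0, 0, 16], [0, 0, 0]], [0, [0, 0, 0], [0, 0, 0]], [0, [0, 0, 0], [0, 0, 0]], [0, [0, 0, 0], [0, 0, 0]]])

```text
time_s: 9.52
tcp_pos: [472.1, 194.7, 126.1]
ee_rot: [180.0, -0.0, 90.0]
force: [0.7, -0.3, 0.3]
grip_width: 0.002
```

Run:
```python
from h import *
from cell import viewer,sensors
s=viewer.get_image("side")
q=sensors.observe();print(q["tcp_pos"],q["force"])
b=cv2.resize(s["img"][230:380,260:430],None,fx=4,fy=4,interpolation=cv2.INTER_CUBIC)
cv2.imwrite("pics/s3.png",b)
```

```text
[472.26520594 194.81927736 126.19630463] [0.51280206 0.43577203 0.16856773]
```

View pics/s3.png

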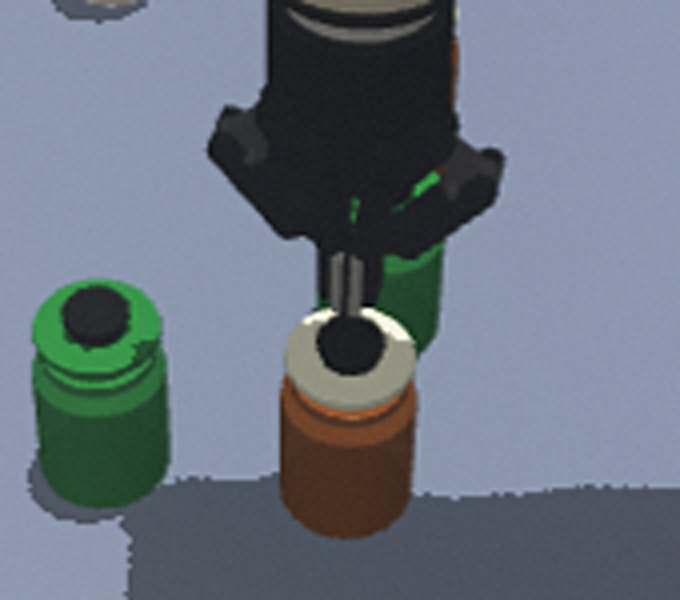

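The fingers are over the middle pad (crop 350,345), with clearance to the green jars. Target z is about 91.5.

Request:
servo_tool(increments=[[0, [0, 0, 5], [0, 0, 0]], [0, [0, 0, 5], [0, 0, 0]], [0, [0, 0, 5], [0, 0, 0]], [0, [0, 0, 5], [0, 0, 0]], [0, [0, 0, 2], [0, 0, 0]], [0, [0, 0, 2], [0, 0, 0]], [0, [0, 0, 2], [0, 0, 0]], [0, [0, 0, 2], [0, 0, 0]], [0, [0, 0, 1], [0, 0, 0]], [0, [0, 0, 1], [0, 0, 0]], [0, [0, 0, 1], [0, 0, 0]], [0, [0, 0, 1], [0, 0, 0]], [0, [0, 0, 0], [0, 0, 0]], [0, [0, 0, 0], [0, 0, 0]]])

```text
time_s: 10.73
tcp_pos: [471.7, 195.1, 93.4]
ee_rot: [180.0, -0.0, 90.0]
force: [-1.9, -0.3, 6.2]
grip_width: 0.001
```

Request:
servo_tool(increments=[[0, [0, 0, 1], [0, 0, 0]], [0, [0, 0, 1], [0, 0, 0]], [0, [0, 0, 0], [0, 0, 0]], [0, [0, 0, 0], [0, 0, 0]], [0, [0, 0, 0], [0, 0, 0]], [0, [0, 0, 0], [0, 0, 0]]])

```text
time_s: 11.23
tcp_pos: [471.8, 195.1, 91.6]
ee_rot: [180.0, -0.0, 90.0]
force: [-2.6, -0.2, 10.0]
grip_width: -0.0
```

Same signature as before: 10 N at 91.6 mm. Rising to about 222 mm.

Request:
servo_tool(increments=[[0, [0, 0, -2], [0, 0, 0]], [0, [0, 0, -2], [0, 0, 0]], [0, [0, 0, -4], [0, 0, 0]], [0, [0, 0, -8], [0, 0, 0]], [0, [0, 0, -19], [0, 0, 0]], [0, [0, 0, -19], [0, 0, 0]], [0, [0, 0, -19], [0, 0, 0]], [0, [0, 0, -19], [0, 0, 0]], [0, [0, 0, -19], [0, 0, 0]], [0, [0, 0, -19], [0, 0, 0]], [0, [0, 0, 0], [0, 0, 0]], [0, [0, 0, 0], [0, 0, 0]]])

```text
time_s: 12.23
tcp_pos: [472.2, 195.2, 222.2]
ee_rot: [179.9, -0.0, 90.0]
force: [-0.2, -0.9, -0.1]
grip_width: -0.004
```

Run:
```python
from h import *
from cell import viewer,sensors
s=viewer.get_image("side")
q=sensors.observe();print(q["tcp_pos"],q["force"])
c,st=dark(s["img"],347,319,12);print(c,st)
for z in (96,103): print(z,proj(s,[471.5,194.5,z]))
b=cv2.resize(s["img"][230:380,260:430],None,fx=4,fy=4,interpolation=cv2.INTER_CUBIC)
cv2.imwrite("pics/s4.png",b)
```

```text
[471.75754937 195.07698315 221.30319368] [-0.6560789  -0.02492911 -0.06268913]
[346.80978261 318.88586957] [  4   5  16  15 184]
96 [346.95369098 318.11175319]
103 [347.05734414 315.44625602]
```

View pics/s4.png

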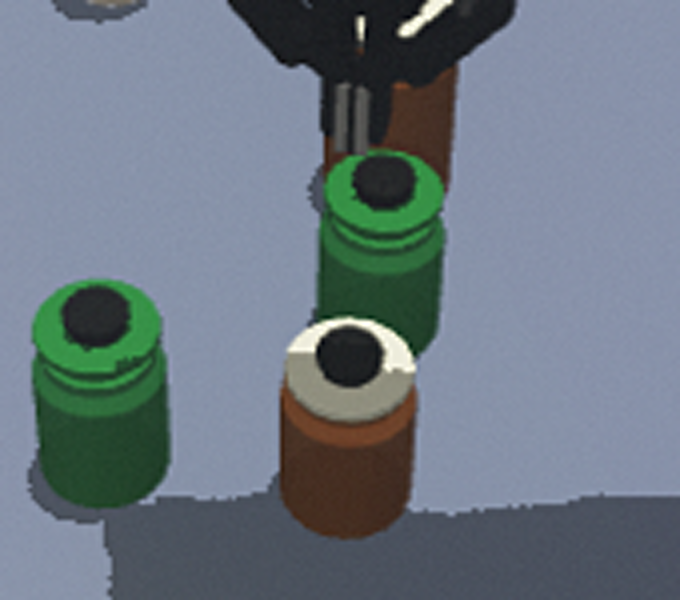

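The middle lid is home: its pad dropped 3.0 px, about 7.8 mm. Next is the tall jar at (494.5,-25).

Request:
servo_tool(increments=[[0, [-18.3, 1.9, 0], [0, 0, 0]], [0, [-18.3, 1.9, 0], [0, 0, 0]], [0, [-18.3, 1.9, 0], [0, 0, 0]], [0, [-18.3, 1.9, 0], [0, 0, 0]], [0, [-18.3, 1.9, 0], [0, 0, 0]], [0, [-18.3, 1.9, 0], [0, 0, 0]], [0, [-18.3, 1.9, 0], [0, 0, 0]], [0, [-18.3, 1.9, 0], [0, 0, 0]], [0, [-18.3, 1.9, 0], [0, 0, 0]], [0, [-18.3, 1.9, 0], [0, 0, 0]], [0, [-18.3, 1.9, 0], [0, 0, 0]], [0, [-18.3, 1.9, 0], [0, 0, 0]], [0, [0, 0, 0], [0, 0, 0]], [0, [0, 0, 16], [0, 0, 0]], [0, [0, 0, 16], [0, 0, 0]], [0, [0, 0, 16], [0, 0, 0]], [0, [0, 0, 16], [0, 0, 0]], [0, [0, 0, 0], [0, 0, 0]], [0, [0, 0, 0], [0, 0, 0]], [0, [0, 0, 0], [0, 0, 0]]])

```text
time_s: 13.95
tcp_pos: [494.6, -24.3, 157.8]
ee_rot: [180.0, -0.0, 90.0]
force: [0.5, -1.0, -0.1]
grip_width: -0.003
```

Run:
```python
from h import *
from cell import viewer,sensors
s=viewer.get_image("side")
q=sensors.observe();print(q["tcp_pos"],q["force"])
b=cv2.resize(s["img"][140:290,270:440],None,fx=4,fy=4,interpolation=cv2.INTER_CUBIC)
cv2.imwrite("pics/s5.png",b)
```

```text
[494.81421214 -24.43489388 158.04777718] [-0.18014075 -1.04310112 -0.19409665]
```

View pics/s5.png

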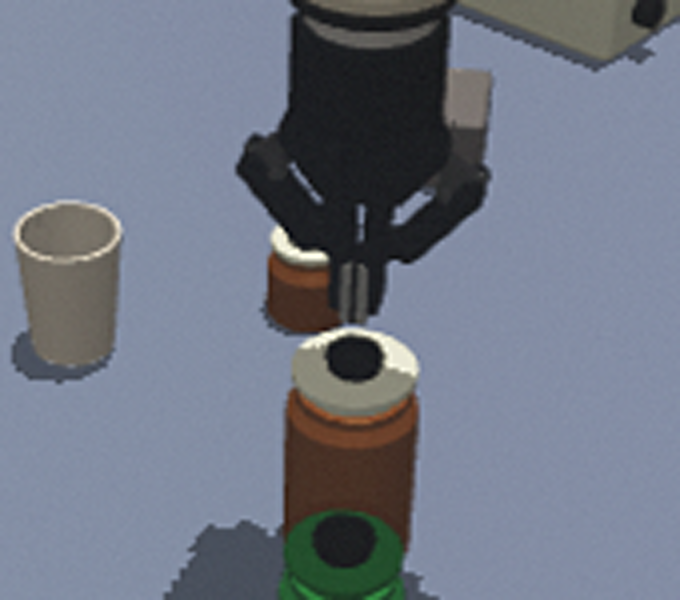

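The fingers are centred on the tall pad (crop 355,358). I'll go down 34.5 mm to about 123.5, then 2 mm more.

Request:
servo_tool(increments=[[0, [0, 0, 5], [0, 0, 0]], [0, [0, 0, 5], [0, 0, 0]], [0, [0, 0, 5], [0, 0, 0]], [0, [0, 0, 5], [0, 0, 0]], [0, [0, 0, 2.5], [0, 0, 0]], [0, [0, 0, 2], [0, 0, 0]], [0, [0, 0, 2], [0, 0, 0]], [0, [0, 0, 2], [0, 0, 0]], [0, [0, 0, 2], [0, 0, 0]], [0, [0, 0, 1], [0, 0, 0]], [0, [0, 0, 1], [0, 0, 0]], [0, [0, 0, 1], [0, 0, 0]], [0, [0, 0, 1], [0, 0, 0]], [0, [0, 0, 0], [0, 0, 0]], [0, [0, 0, 0], [0, 0, 0]]])

```text
time_s: 15.25
tcp_pos: [494.5, -24.6, 122.9]
ee_rot: [180.0, 0.0, 90.0]
force: [-2.3, 0.9, 6.7]
grip_width: 0.0
```

Request:
servo_tool(increments=[[0, [0, 0, 1], [0, 0, 0]], [0, [0, 0, 1], [0, 0, 0]], [0, [0, 0, 0], [0, 0, 0]], [0, [0, 0, 0], [0, 0, 0]], [0, [0, 0, 0], [0, 0, 0]], [0, [0, 0, 0], [0, 0, 0]]])

```text
time_s: 15.75
tcp_pos: [494.7, -24.6, 121.2]
ee_rot: [180.0, 0.0, 90.0]
force: [-3.0, 1.4, 11.0]
grip_width: -0.0
```

Request:
servo_tool(increments=[[0, [0, 0, -2], [0, 0, 0]], [0, [0, 0, -2], [0, 0, 0]], [0, [0, 0, -4], [0, 0, 0]], [0, [0, 0, -8], [0, 0, 0]], [0, [0, 0, -19], [0, 0, 0]], [0, [0, 0, -19], [0, 0, 0]], [0, [0, 0, -19], [0, 0, 0]], [0, [0, 0, -19], [0, 0, 0]], [0, [0, 0, -19], [0, 0, 0]], [0, [0, 0, 0], [0, 0, 0]], [0, [0, 0, 0], [0, 0, 0]], [0, [0, 0, 0], [0, 0, 0]]])

```text
time_s: 16.75
tcp_pos: [494.4, -24.5, 231.4]
ee_rot: [-180.0, -0.0, 90.0]
force: [0.7, 0.2, 0.3]
grip_width: 0.001
```

Run:
```python
from h import *
from cell import viewer,sensors
s=viewer.get_image("side")
q=sensors.observe();print(q["time_s"],q["tcp_pos"],q["force"])
for p,P,zs in(((358,232),[494.5,-25],(126,133)),((347,319),[471.5,194.5],(96,103)),((347,197),[560.4,-236],(66,73))):
    print(dark(s["img"],*p,9)[0],[proj(s,P+[z]).round(1) for z in zs])
cv2.imwrite("pics/s6.png",s["img"])
```

```text
16.8 [494.16378952 -24.48980285 231.12646293] [ 0.58771999  0.1362636  -0.40392547]
[357.95       232.05833333] [array([358.2, 231.3]), array([358.3, 228.7])]
[346.70053476 318.93582888] [array([347. , 318.1]), array([347.1, 315.4])]
[347.28571429 197.32467532] [array([347.5, 196.5]), array([347.6, 194.2])]
```

View pics/s6.png

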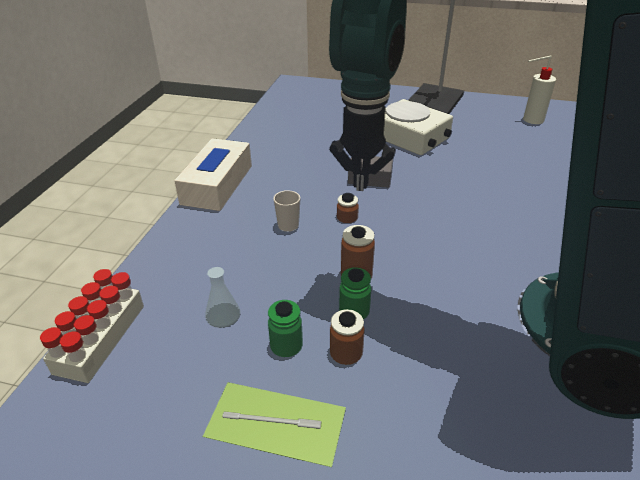

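All three pads match the seated height, everything else is where it was, and the gripper is clear. Handing in.

```bash
python3 -c "
from cell import ticket
print(ticket.sign_off())"
```

```text
the job is handed in; nothing more can be done
None
```

I pressed all three lids home with the closed fingertips, in the order shortest, middle, tallest, and handed the job in at about 17 s of the 50 s allowed. The sign-off reports no verdict.

- **Presses:** the wrist force readings I took peaked at 10 to 11 N at the bottom of each press. The tip heights there were 61.6, 91.6 and 121.2 mm, which is what a seated lid with 4 to 5 mm of pad yield should give.
- **Last picture:** each pad had dropped by about 7 to 8 mm, and the remaining offset from the seated position is under 1 px. This was the same small offset seen before pressing. All three jars stand upright where they began.
- **Other things:** in that picture the flask, beaker, tip box, spatula and the two green look-alikes look unmoved. I compared these by eye and did not measure them.
- **Robot:** the gripper is about 100 mm above the tallest jar and touches nothing.

No check failed or disagreed.

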